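# Ready the handle and hold the sealer's guard at 45 degrees

### The arm

A 6-joint arm with a two-finger parallel gripper is mounted at the origin on a cart in front of the work surface, level with it; the furniture and walls round the work are solid. World frame = base frame: x ahead of the robot, y to its left, z up, the work surface at z = 0. Lengths are in mm, angles in rad, forces in N, time in s.
With the tool pointing down it reaches from about 350 to 875 mm from the base axis. Payload 4.2 kg.
Tool frame: the origin (TCP) lies at the very end of the fingers, on their centre line; the grasp point (between the pads) lies 19 mm behind it; z points along the fingers, y is the line along which they close (so a half turn about z gives the same grasp; the last joint's range is limited). The gripper opens to 85 mm and grips with 20 to 120 N. Pads are 22 mm wide; open, the fingers measure 114 mm over their backs; the gripper's body (76 mm by 85 mm) begins 54 mm behind the grasp point. The pads swing forward as they close: fully open they stand 13 mm farther back than shut.
Start: joints at [1.584, 0.385, 0.008, 0, -1.194, -0.259], TCP at [152.051, 606.201, 231.312] pointing down, gripper open.
Joint ranges: [-3.14, 3.14], [-1.21, 2.06], [-1.07, 1.41], [-3.16, 2.05], [-2.99, -0.16], [-3.1, 3.1]. Speed limits (rad/s): [2.79, 2.79, 3.14, 3.14, 3.14, 3.14].

### API

Orientations are given as a unit quaternion [x, y, z, w].
In Python, from bench import read_state, get_image, camera_model, job_done gives the robot as it stands.
- The arm moves only by the shell command python3 -m handwheel 'ROWS'. ROWS is JSON, a list of rows, each a list of 7 numbers: the shift along the tool's x, y, z in m, then the turn, a rotation vector about the tool's x, y, z in rad, then the gripper's target within -1 to 1 (fully open at 1, half-way at 0, shut at -1). In form: [[dx, dy, dz, wx, wy, wz, jaw], ...]. A call has 1 to 10 rows; each row is the pose to reach, as a shift and turn from the pose commanded when the call began, along the tool's axes at that moment; what a row does not reach only later rows make up. A row lasts 1/8 s, in which the tool goes at most 62.5 mm and 10.7 degrees, less where a joint would pass 70% of its speed; a pose out of reach is approached as far as the arm can. A call with a gripper value outside its range is refused whole. The fingers move at their own pace and stop on an object; the grip force is fixed at half the most. Time passes only in rows, so rows that repeat a pose let the fingers close. It gives the time, the measured TCP pose, the force, the opening and the grip force at its end, in the units of the state.
- read_state(): the state, without advancing time (a new reading comes with each control period).
- get_image(name): name is "side" or "top" or "wrist"; returns (picture, depth): 384x512x3 uint8, blue, green, red; 384x512 float32, mm along the optical axis (not along the pixel's ray), 0 where there is no reading.
- camera_model(name): a dict with "K" (3x3 intrinsics, pixels), "rvec" (rotation vector, rad) and "tvec" (3), from world to camera coordinates, as OpenCV has them; the wrist camera has in their place "hand_eye" (4x4, takes a point from camera to tool coordinates, whose origin is the TCP and whose axes are the flange's). Camera axes: x right, y down, z forward; pixel columns grow to the right and rows downward; lengths in mm; the calibration is good to about 2 mm. A picture is of the moment at which its call begins: read the wrist's pose just before it. camera_model takes no time and is no camera call.
- job_done(): hands the job in; it is judged then, once.
The state is a dict: "clock": time; "joints": joint angles; "joint_vel": joint speeds; "joint_efforts": joint torques, N m; "position": TCP position; "ee_rot": TCP orientation; "contact_force": force on the tool from outside, world axes, zero at the start; "wrist_torque": the same for the moment, N m; "gripper_width": finger opening in mm; "grasp_force": force on a finger pad.
Only numpy, scipy, OpenCV 4.12 (cv2) and the standard library are available. Lean on these libraries where they do the work, as an engineer would, in place of code of your own. Each camera call takes 0.05 s, during which the arm holds its last target. There are 200 camera calls.

### The job

Ready the blister sealer for loading: lay the loose teal handle along the raised cradle, centred and the same way up as it lies now, resting down in both forks, and let go of it while the guard is still shut. Then lift the sealer's see-through guard by its pull bar and hold it steady at 45 degrees, so that a colleague can move the handle in; the guard falls shut by itself, so finish while still holding it there. Leave the other things on the bench where they are.

Things in the scene. Friction and masses are not known exactly. Their poses are not given: they have to be found in the camera images.
- handle: The loose teal tool handle (not one in a blister pack), a bar 170 x 26 x 21 mm (31 mm wide at its widest look), 0.05 kg, lying flat on the bench. Origin: centre of its underside; x runs along its length, y across its 26 mm flat sides (grasp these), z up. It may lie in the cradle either end first.
- cradle: Raised fixed cradle: base plate 130 x 70 x 8 mm, two forks 14 mm thick, 50 mm either side of the middle along x (86 mm free between them for fingers). Each fork has a flat seat 70 mm up and two prongs leaning out, to 88 mm, 37 mm apart at the seat, 44 at the top. Origin: centre of underside; x from fork to fork, as the handle shall lie. Seated, the handle's origin is 70 mm above it.
- sealer: Blister sealer, fixed to the bench: grey base 170 (x) x 190 (y) x 54 mm with an aluminium nest plate and dark hinge blocks at its far end, up to 86 mm high. Origin: centre of its underside; its -x side is the front, where the pull bar is.
- guard (a joint): Opening angle of the sealer's flat see-through guard in rad: 0 shut (level), grows as the front rises, stop at 1.4. 45 degrees = 0.785. Hinge along the sealer's y at its far end; no spring or stay: its weight (0.45 kg nominal) shuts it from any angle.
- guard_hinge (a point): Middle of the guard's hinge axis, 75 mm above the bench and 75 mm behind the sealer's middle.
- guard_bar (a point): Middle of the guard's pull bar: round steel, 14 mm thick, parallel to the hinge, 208 mm from its axis, on two arms 110 mm apart, 48 mm before the guard's front edge. Shut, it is level with the hinge, 75 mm up, 48 mm before the base, free above and below; at 45 degrees 147 mm above the hinge and 147 before it. It can turn between gripping fingers, so they need not tilt with it.
- marker: White felt marker 147 x 18 x 20 mm near the bench's front edge; bystander. Origin: centre of its underside.
- screwdriver: Cross-point screwdriver 201 x 26 x 26 mm near the bench's front edge; bystander. Origin: centre of its underside.
- tape_roll: Roll of packing tape, 114 mm across, 48 mm high, on the left; bystander. Origin: centre of its underside.
- glue_bottle: White glue bottle, 42 mm across, 121 mm high, at the back right; bystander. Origin: centre of its underside.
- spray_cleaner: Spray bottle 56 x 120 x 272 mm high at the back right; bystander. Origin: centre of its underside.

How it is judged (in metres and radians):
On the way, in this order (a step that is already met when the one before it is completed fails the run):
1. the handle rests in both forks of the cradle, let go, with the guard still shut (z of handle in the frame of cradle between 0.064 and 0.076 m and x of handle in the frame of cradle between -0.027 and 0.027 m and y of handle in the frame of cradle between -0.012 and 0.012 m and angle between the x axis of handle and the x axis of cradle, either way round below 0.2 rad and angle between handle's own z axis and vertical below 0.12 rad and contact force between the fingers and handle below 0.1 N and linear speed of handle below 0.02 m/s and value of joint guard below 0.05 rad), for 0.3 s.
2. the guard is held steady at 45 degrees by the fingers (value of joint guard between 0.698 and 0.873 rad and velocity of joint guard between -0.06 and 0.06 rad/s and contact force between the fingers and guard above 1 N and contact force between handle and guard below 0.1 N), for 0.3 s.
At the end, for the whole second after the job is handed in: Guard still, at 45 degrees within 5, carried by the fingers (over 1 N), not touching the handle. Handle untouched on both cradle seats: within 27 mm of the middle lengthwise, 12 mm crosswise, origin 64 to 76 mm up, along the cradle within 0.2 rad, level and right way up within 0.12 rad (all of step 2 and z of handle in the frame of cradle between 0.064 and 0.076 m and x of handle in the frame of cradle between -0.027 and 0.027 m and y of handle in the frame of cradle between -0.012 and 0.012 m and angle between the x axis of handle and the x axis of cradle, either way round below 0.2 rad and angle between handle's own z axis and vertical below 0.12 rad and contact force between the fingers and handle below 0.1 N and linear speed of handle below 0.02 m/s); the arm keeps its last pose, push and grip.
It fails at once if a bystander is moved by more than 3 cm (distance of any of marker, screwdriver, tape_roll, glue_bottle, spray_cleaner from where it was at the start of the episode above 0.03 m).
It also fails if it takes over 58 s, if anything falls off the work surface, if the arm or the gripper's body presses on something with over 40 N, if the wrist force passes 120 N, or if a joint passes its speed limit or range.

## Working session

There is one attempt and no reset: what is moved stays moved. The work goes in short steps, Python scripts to look and compute and a shell command to move; the robot and the scene stay as the last step left them, time stands still between calls to the robot, and variables do not carry over. Pictures are saved under pics/ and viewed, at most 10 in all, crops included, and the job is handed in when it is done.

```bash
mkdir -p pics
cat > h.py <<'E'
import numpy as np, cv2
from scipy.spatial.transform import Rotation as R
from bench import read_state, get_image, camera_model
def cam(name):
    s=read_state(); im,d=get_image(name); m=camera_model(name); K=np.array(m["K"],float)
    if name=="wrist":
        T=np.eye(4);T[:3,:3]=R.from_quat(s["ee_rot"]).as_matrix();T[:3,3]=s["position"]
        T=T@np.array(m["hand_eye"],float)
    else:
        C=np.eye(4);C[:3,:3]=cv2.Rodrigues(np.array(m["rvec"],float))[0];C[:3,3]=np.array(m["tvec"],float).ravel();T=np.linalg.inv(C)
    return im,d,K,T
def cloud(d,K,T):
    v,u=np.mgrid[:d.shape[0],:d.shape[1]]
    p=np.stack([(u-K[0,2])/K[0,0]*d,(v-K[1,2])/K[1,1]*d,d],-1)
    w=p@T[:3,:3].T+T[:3,3]; w[d<=0]=np.nan
    return w
def rel(target,quat_or_yaw=None):
    "shift (m) & turn from current measured pose in tool axes to target mm and matrix"
    s=read_state();Rm=R.from_quat(s["ee_rot"])
    print("shift",np.round(Rm.inv().apply(np.array(target)-s["position"])/1000,4))
    if quat_or_yaw is not None: print("turn",np.round((Rm.inv()*quat_or_yaw).as_rotvec(),4))
E
python3 - <<'E'
from h import *
s=read_state();print({k:np.round(v,3).tolist() for k,v in s.items()}); print(R.from_quat(s["ee_rot"]).as_matrix().round(3))
for n in("top","side"):
    im,d,K,T=cam(n);cv2.imwrite(f"pics/{n}.png",cv2.resize(im,(800,600)));np.savez(f"{n}.npz",im=im,d=d,K=K,T=T)
    print(n,T.round(2).tolist())
E
```

```text
{'clock': 0.0, 'joints': [1.584, 0.386, 0.007, -0.0, -1.194, -0.259], 'joint_vel': [-0.001, 0.001, -0.001, 0.001, -0.002, 0.0], 'joint_efforts': [-0.001, -39.229, 18.84, 4.186, -0.005, -0.0], 'position': [151.939, 605.653, 230.223], 'ee_rot': [0.992, -0.123, -0.0, 0.001], 'contact_force': [0.054, 0.225, 0.205], 'wrist_torque': [-0.027, -0.008, -0.042], 'grasp_force': 0.0, 'gripper_width': 85.494}
[[ 0.97  -0.244 -0.   ]
 [-0.244 -0.97  -0.002]
 [ 0.     0.002 -1.   ]]
top [[0.01, -0.99, 0.15, 323.04], [-1.0, -0.01, 0.01, 31.98], [-0.0, -0.15, -0.99, 1260.86], [0.0, 0.0, 0.0, 1.0]]
side [[-0.96, -0.15, 0.23, 100.9], [-0.28, 0.53, -0.8, 1402.99], [-0.0, -0.84, -0.55, 984.71], [0.0, 0.0, 0.0, 1.0]]
```

View pics/top.png

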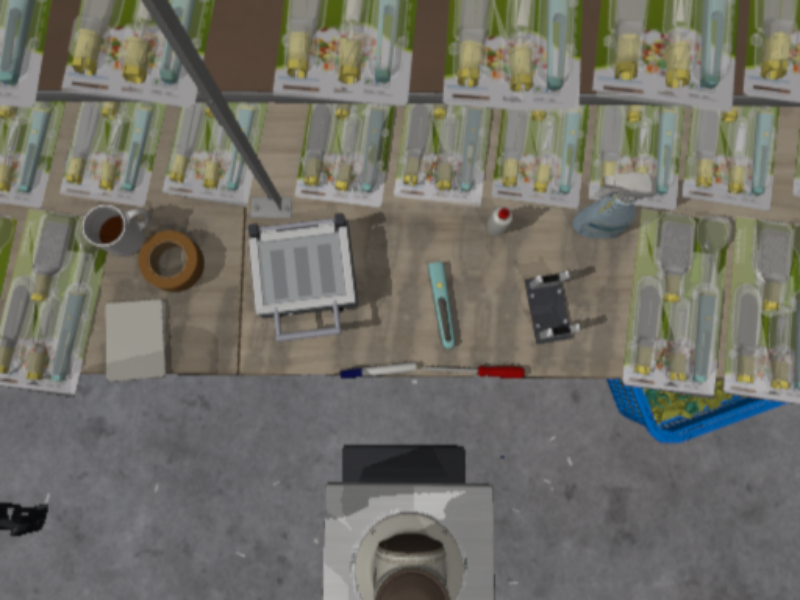

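View pics/side.png

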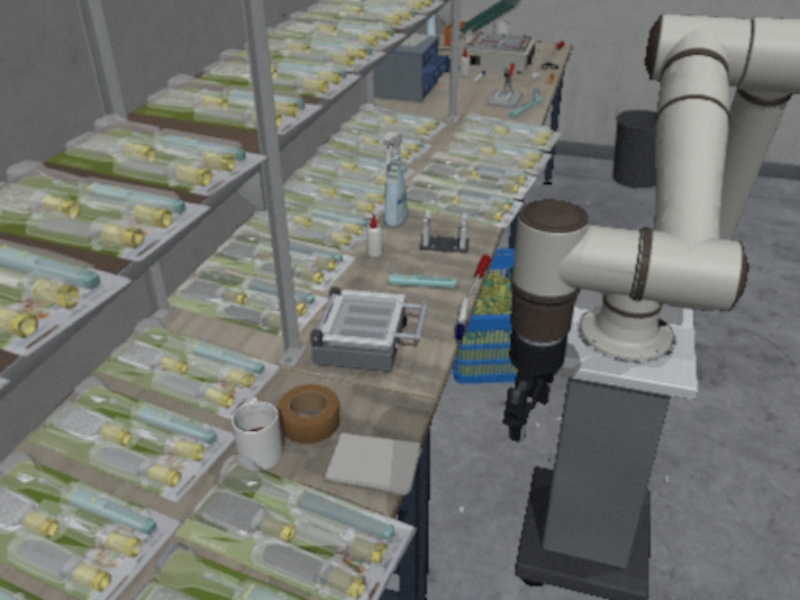

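The top view shows the handle at about (441,305), cradle forks at (547,280) and (558,330), and the sealer's pull bar at (308,335). The spray bottle is at (605,215), and the marker and screwdriver lie along the front edge at y≈371. The side view agrees, with the guard shut.

Run:
```python
from h import *
z=np.load("top.npz");im,d,K,T=[z[k] for k in("im","d","K","T")]
w=cloud(d,K,T)
hsv=cv2.cvtColor(im,cv2.COLOR_BGR2HSV)
def box(a,x0,y0,x1,y1): return a[int(y0*.64):int(y1*.64),int(x0*.64):int(x1*.64)]
# handle
h=box(hsv,420,255,465,355);p=box(w,420,255,465,355)
m=(h[...,0]>75)&(h[...,0]<100)&(h[...,1]>70)
q=p[m];q=q[~np.isnan(q[:,0])];print("handle n",len(q),"z",np.percentile(q[:,2],[5,50,95]))
(r)=cv2.minAreaRect(q[:,:2].astype(np.float32));print(r, cv2.boxPoints(r).round(0).tolist())
# cradle forks & plate
p=box(w,515,262,600,350).reshape(-1,3);q=p[p[:,2]>55];print("fork pts",len(q))
c=np.median(q[:,:2],0);
lab=q[:,0]>c[0] if True else 0
mid=(q[:,0].min()+q[:,0].max())/2
for g in(q[q[:,0]>mid],q[q[:,0]<=mid]): print(len(g),g[:,:2].mean(0),cv2.minAreaRect(g[:,:2].astype(np.float32)),g[:,2].max())
g=p[(p[:,2]>4)&(p[:,2]<30)];print("plate",len(g),cv2.minAreaRect(g[:,:2].astype(np.float32)))
# bar
p=box(w,265,305,350,345).reshape(-1,3);q=p[(p[:,2]>60)&(p[:,2]<100)]
print("bar+arms",len(q),cv2.minAreaRect(q[:,:2].astype(np.float32)))
np.save("bar.npy",q)
for name,b in dict(base=(250,215,360,320)).items():
    q=box(w,*b).reshape(-1,3);q=q[q[:,2]>40];r=cv2.minAreaRect(q[:,:2].astype(np.float32));print(name,r,np.percentile(q[:,2],[5,50,95]))
# crop
cv2.imwrite("pics/crop.png",cv2.resize(im[130:250,150:390],(800,400),interpolation=cv2.INTER_CUBIC))
```

```text
Traceback (most recent call last):
IndexError: index -1 is out of bounds for axis 0 with size 0
```

```bash
cat > m.py <<'E'
from h import *
z=np.load("top.npz");im,d,K,T=[z[k] for k in("im","d","K","T")]
w=cloud(d,K,T)
hsv=cv2.cvtColor(im,cv2.COLOR_BGR2HSV)
print("hsv",hsv[int(300*.64),int(438*.64)],"d",d[int(300*.64),int(438*.64)],"valid",(d>0).mean())
def box(a,x0,y0,x1,y1): return a[int(y0*.64):int(y1*.64),int(x0*.64):int(x1*.64)]
def rect(n,q,lo,hi):
    q=q.reshape(-1,3);q=q[(q[:,2]>lo)&(q[:,2]<hi)]
    print(n,len(q)); 
    if len(q)>3:
        print("  rect",np.round(np.hstack(cv2.minAreaRect(q[:,:2].astype(np.float32))),1),"mean",q.mean(0).round(1),"z",np.percentile(q[:,2],[5,50,95]).round(1))
    return q
h=box(hsv,420,255,465,355);p=box(w,420,255,465,355)
m=(h[...,0]>70)&(h[...,0]<105)&(h[...,1]>40)
rect("handle col",p[m],-50,80);rect("handle z",p,10,60)
p=box(w,515,262,600,350)
q=rect("forks",p,60,100)
if len(q):
    mid=(q[:,0].min()+q[:,0].max())/2
    rect("far",q[q[:,0]>mid],0,200);rect("near",q[q[:,0]<=mid],0,200)
rect("plate",p,4,30)
np.save("bar.npy",rect("bar",box(w,265,303,350,345),60,100))
rect("base",box(w,245,212,362,320),40,100)
cv2.imwrite("pics/crop.png",cv2.resize(im[130:250,150:390],(800,400),interpolation=cv2.INTER_CUBIC))
E
python3 m.py
```

```text
hsv [ 76  33 102] d 1272.2252 valid 0.996002197265625
handle col 346
  rect [493.3 -63.1 167.5  29.1   9.9] mean [503.6 -60.2  18.3] z [ 7.3 19.2 24.1]
handle z 375
  rect [494.1 -62.3 169.3  31.    9.2] mean [508.5 -59.5  19.3] z [13.5 19.4 24.2]
forks 221
  rect [ 490.4 -270.5  114.1   59.1    9.3] mean [ 490.6 -271.4   74.5] z [65.9 71.2 89.6]
far 112
  rect [ 539.4 -262.5   14.6   59.1    8.4] mean [ 538.8 -262.9   74.6] z [65.7 71.3 89.6]
near 109
  rect [ 441.1 -279.    14.2   58.2    9.6] mean [ 441.  -280.2   74.4] z [66.  70.9 88.8]
plate 845
  rect [ 496.9 -288.8  173.7  166.8    0.5] mean [ 490.  -272.4    8.2] z [ 4.3  7.7 13.1]
bar 520
  rect [453.1 193.7  70.2 157.2   0.6] mean [456.8 200.4  79.9] z [75.2 80.  84.3]
base 3736
  rect [548.4 204.7 197.  189.3   7.9] mean [556.1 204.3  76.9] z [57.5 78.  82.8]
```

View pics/crop.png

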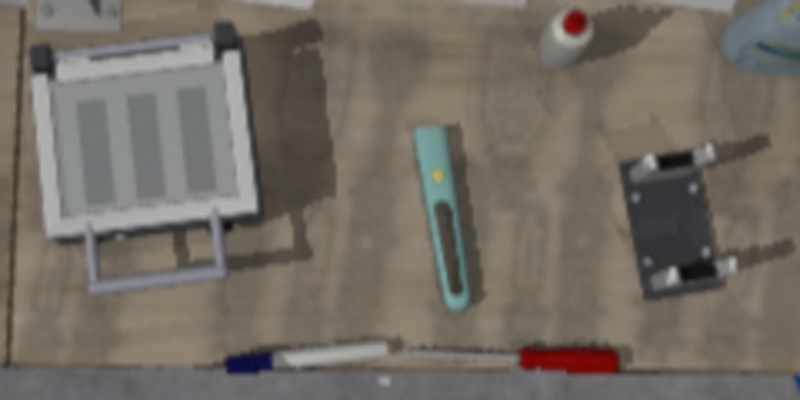

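The crop confirms the handle, slot end nearest the robot, lying almost parallel to the cradle (about 9.5°). The bar ends are at (93,288) and (222,271). I'll move above the handle for a closer look.

```bash
python3 -m handwheel '[[0.495,0.566,0.02,0,0,-0.41,1],[0.495,0.566,0.02,0,0,-0.41,1],[0.495,0.566,0.02,0,0,-0.41,1],[0.495,0.566,0.02,0,0,-0.41,1],[0.495,0.566,0.02,0,0,-0.41,1],[0.495,0.566,0.02,0,0,-0.41,1],[0.495,0.566,0.02,0,0,-0.41,1],[0.495,0.566,0.02,0,0,-0.41,1],[0.495,0.566,0.02,0,0,-0.41,1],[0.495,0.566,0.02,0,0,-0.41,1]]'
python3 - <<'E'
from h import *
rel([494,-63,210],R.from_euler('ZX',[np.radians(9.4),np.pi]))
print(read_state()["joints"])
z=np.load("top.npz");K,T=z["K"],z["T"]
for u,v in((177.9,216.4),(216.6,211.3)):
    r=T[:3,:3]@[(u-K[0,2])/K[0,0],(v-K[1,2])/K[1,1],1]
    print("bar end",(T[:3,3]+r*(80-T[2,3])/r[2]).round(1))
E
```

```text
clock: 1.35
position: [437.0, 48.0, 214.8]
ee_rot: [0.997, 0.082, 0.0, -0.0]
contact_force: [1.2, 0.7, -0.5]
gripper_width: 85.3
grasp_force: 0.0
shift [0.038  0.1189 0.0047]
turn [-0.0002 -0.0005  0.0005]
[ 4.81434405e-01  7.85686047e-02 -4.46112086e-01 -6.32296841e-05
 -1.04552145e+00  1.25399573e+00]
bar end [419.3 243.8  80. ]
bar end [434.9 132.9  80. ]
```

```bash
python3 -m handwheel '[[0.03,0.09,0.0,0,0,0,1],[0.03,0.09,0.0,0,0,0,1],[0.03,0.09,0.0,0,0,0,1],[0.03,0.09,0.0,0,0,0,1],[0.03,0.09,0.0,0,0,0,1]]'
python3 - <<'E'
from h import *
rel([494,-63,210],R.from_euler('ZX',[np.radians(9.4),np.pi]))
im,d,K,T=cam("wrist");w=cloud(d,K,T);cv2.imwrite("pics/w1.png",im)
hsv=cv2.cvtColor(im,cv2.COLOR_BGR2HSV)
m=(w[...,2]>9)&(w[...,2]<40)&(np.hypot(w[...,0]-494,w[...,1]+63)<110)
q=w[m];print(len(q),cv2.minAreaRect(q[:,:2].astype(np.float32)),np.percentile(q[:,2],[5,50,95]))
E
```

```text
clock: 1.98
position: [480.4, -33.1, 214.8]
ee_rot: [0.997, 0.083, -0.0, -0.0]
contact_force: [1.6, 0.2, 0.0]
gripper_width: 85.5
grasp_force: 0.0
shift [0.0084 0.0318 0.0048]
turn [-0.0001  0.      0.0017]
2309 ((492.3143615722656, -62.60862731933594), (168.75108337402344, 30.863365173339844), 8.926090240478516) [14.55265012 19.72695499 22.08602681]
```

View pics/w1.png

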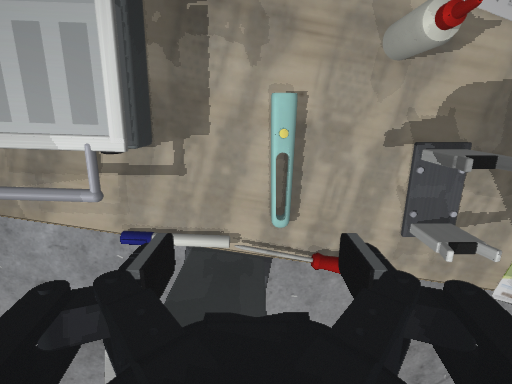

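The wrist view shows the handle at (283,160), lying along the gripper axis, with the cradle at (440,200) and the marker and screwdriver along the edge. The measured centre is (492.4,-62.7) at about 9°. I'll descend.

```bash
python3 -m handwheel '[[0.007,0.0313,0.05,0,0,0.005,1],[0.007,0.0313,0.10,0,0,0.005,1],[0.007,0.0313,0.14,0,0,0.005,1],[0.007,0.0313,0.15,0,0,0.005,1],[0.007,0.0313,0.15,0,0,0.005,1],[0.007,0.0313,0.15,0,0,0.005,1]]'
python3 - <<'E'
from h import *
rel([492.4,-62.7,4],R.from_euler('ZX',[np.radians(9.1),np.pi]));print(read_state()["joint_vel"])
E
```

```text
clock: 2.78
position: [494.3, -63.2, 66.5]
ee_rot: [0.997, 0.08, 0.002, -0.0]
contact_force: [-0.3, 0.5, 0.1]
gripper_width: 85.4
grasp_force: 0.0
shift [-0.0021 -0.0008  0.0625]
turn [ 0.0002 -0.0038  0.0014]
[-0.0041145  -0.00512158 -0.00236745 -0.00401245  0.00372449 -0.00112083]
```

```bash
python3 -m handwheel '[[-0.002,-0.0005,0.03,0,0,0,1],[-0.002,-0.0005,0.055,0,0,0,1],[-0.002,-0.0005,0.0615,0,0,0,1],[-0.002,-0.0005,0.0615,0,0,0,1],[-0.002,-0.0005,0.0615,0,0,0,-1],[-0.002,-0.0005,0.0615,0,0,0,-1],[-0.002,-0.0005,0.0615,0,0,0,-1],[-0.002,-0.0005,0.0615,0,0,0,-1],[-0.002,-0.0005,0.0615,0,0,0,-1],[-0.002,-0.0005,0.0615,0,0,0,-1]]'
```

```text
clock: 4.03
position: [491.4, -63.4, 3.8]
ee_rot: [0.997, 0.08, 0.001, 0.0]
contact_force: [-0.7, 0.8, 6.3]
gripper_width: 24.5
grasp_force: 59.9
```

```bash
python3 -m handwheel '[[0,0,-0.02,0,0,0,-1],[0,0,-0.06,0,0,0,-1],[0,0,-0.10,0,0,0,-1],[0,0,-0.13,0,0,0,-1],[0,0,-0.13,0,0,0,-1],[0,0,-0.13,0,0,0,-1],[0,0,-0.13,0,0,0,-1]]'
python3 - <<'E'
from h import *
s=read_state()
im,d,K,T=cam("wrist");w=cloud(d,K,T);cv2.imwrite("pics/w2.png",im)
p=w[(w[...,1]<-180)&(w[...,0]>380)&(w[...,0]<600)&(w[...,1]>-350)&(w[...,2]>60)&(w[...,2]<95)]
mid=490
for g in(p[p[:,0]>mid],p[p[:,0]<=mid]): 
    if len(g)>3: print(len(g),np.hstack(cv2.minAreaRect(g[:,:2].astype(np.float32))).round(1),g.mean(0).round(1))
hsv=cv2.cvtColor(im,cv2.COLOR_BGR2HSV)
m=(w[...,2]>110)&(w[...,2]<175)&(hsv[...,0]>70)&(hsv[...,0]<105)&(hsv[...,1]>40)&(hsv[...,2]>60)
q=w[m];print(len(q),cv2.minAreaRect(q[:,:2].astype(np.float32)),np.percentile(q[:,2],[2,50,98]),q[np.argmax(q[:,0])],q[np.argmin(q[:,0])])
print(s["position"])
E
```

```text
clock: 4.9
position: [489.8, -63.6, 131.7]
ee_rot: [0.997, 0.079, -0.002, 0.0]
contact_force: [0.1, -0.4, -0.0]
gripper_width: 24.8
grasp_force: 59.1
756 [ 535.  -244.4   14.1   26.7   11.9] [ 534.7 -236.5   74.7]
1360 [ 438.6 -273.9   15.2   51.4    8.9] [ 439.6 -266.    72. ]
11004 ((506.837158203125, -59.541805267333984), (138.0646209716797, 30.206459045410156), 8.975584030151367) [141.82534025 147.81504716 149.68839765] [576.78090094 -61.49375899 145.9653598 ] [437.5912864  -63.60757232 130.36664518]
[489.8215596  -63.61752639 131.70880261]
```

View pics/w2.png

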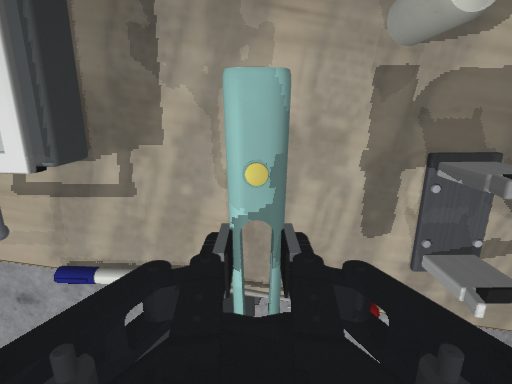

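The handle is gripped level and straight at (257,180), its underside about 127 mm up, with the cradle at right. Next I'll carry it above the cradle.

```bash
python3 -m handwheel '[[-0.007,0.05,0,0,0,-0.01,-1],[-0.016,0.1,0,0,0,-0.01,-1],[-0.024,0.15,0,0,0,-0.01,-1],[-0.030,0.19,0,0,0,-0.01,-1],[-0.0325,0.205,0,0,0,-0.01,-1],[-0.0325,0.205,0,0,0,-0.01,-1],[-0.0325,0.205,0,0,0,-0.01,-1],[-0.0325,0.205,0,0,0,-0.01,-1]]'
python3 - <<'E'
from h import *
s=read_state();print(R.from_quat(s["ee_rot"]).as_matrix()[:,0],s["joint_vel"].__repr__()[:80])
im,d,K,T=cam("wrist");w=cloud(d,K,T);cv2.imwrite("pics/w3.png",im)
c=np.array([490.3,-271]);a=np.radians(9.6);ex=np.array([np.cos(a),np.sin(a)]);ey=np.array([-ex[1],ex[0]])
def show(n,w):
    l=(w[:,:2]-c);x=l@ex;y=l@ey
    m=(abs(y)<60)&(abs(x)<75)&(w[:,2]>83)&(w[:,2]<95)
    for sx in(1,-1):
        for sy in(1,-1):
            k=m&(x*sx>0)&(y*sy>0)
            if k.sum(): print(n,sx,sy,k.sum(),"x",np.percentile(x[k],[2,50,98]).round(1),"y",np.percentile(y[k],[2,50,98]).round(1))
show("wrist",w.reshape(-1,3))
z=np.load("top.npz");show("top",cloud(z["d"],z["K"],z["T"]).reshape(-1,3))
z=np.load("side.npz");show("side",cloud(z["d"],z["K"],z["T"]).reshape(-1,3))
l=w[...,:2]-c;x=l@ex;y=l@ey
m=(w[...,2]>135)&(w[...,2]<155)&(x>20)&(x<100)&(abs(y)<25)
print("handle",np.percentile(y[m],[1,99]),x[m].max(),np.percentile(w[...,2][m],[50,98]))
k=m&(x<45);f=m&(x>65);print([np.percentile(y[g],[1,99]).round(1) for g in(k,f)])
E
```

```text
clock: 5.95
position: [491.4, -269.9, 133.3]
ee_rot: [0.996, 0.085, 0.0, -0.0]
contact_force: [-0.9, -0.0, -1.0]
gripper_width: 24.5
grasp_force: 59.3
[9.85435022e-01 1.70052396e-01 1.49971384e-05] array([-0.00412402, -0.00175539,  0.00256668,  0.00069853, -0.00090784,
        
wrist 1 1 195 x [42.2 48.8 55.3] y [23.4 26.5 29.6]
wrist 1 -1 242 x [41.6 48.4 54.9] y [-28.5 -24.5 -21.2]
top 1 1 12 x [43.1 49.1 54.7] y [23.3 27.1 29.6]
top 1 -1 15 x [43.2 49.3 55.8] y [-29.1 -23.9 -21.4]
top -1 1 10 x [-56.1 -50.8 -45.2] y [23.8 26.5 29.3]
top -1 -1 17 x [-56.1 -50.3 -43.7] y [-28.3 -23.4 -20.1]
side 1 1 8 x [42.3 47.2 55.2] y [23.5 28.8 35.6]
side 1 -1 7 x [43.2 47.9 52.4] y [-28.4 -23.9 -17.2]
side -1 1 4 x [-55.5 -53.2 -47.3] y [21.4 24.3 25. ]
side -1 -1 7 x [-57.3 -49.  -44.5] y [-28.5 -21.  -12.4]
handle [-12.2531504   16.64359242] 87.80945542878864 [149.84657693 152.23912403]
[array([-11.8,  16.2]), array([-12.6,  17. ])]
```

View pics/w3.png

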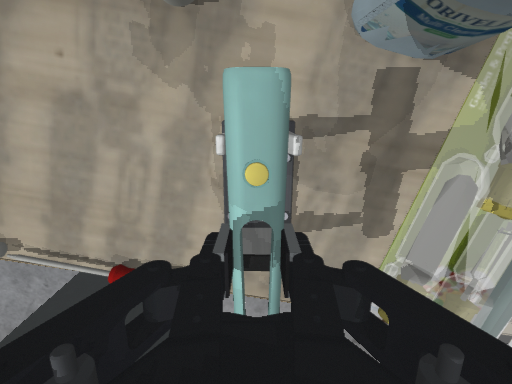

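The wrist view shows the handle above the cradle, with the far fork's prongs at (222,145) and (295,145) on either side of it. A 1–2 mm correction is needed, then lower.

```bash
python3 -m handwheel '[[-0.003,0.0013,0.01,0,0,0,-1],[-0.003,0.0013,0.025,0,0,0,-1],[-0.003,0.0013,0.035,0,0,0,-1],[-0.003,0.0013,0.045,0,0,0,-1],[-0.003,0.0013,0.05,0,0,0,-1],[-0.003,0.0013,0.054,0,0,0,-1],[-0.003,0.0013,0.056,0,0,0,-1],[-0.003,0.0013,0.056,0,0,0,-1],[-0.003,0.0013,0.056,0,0,0,-1]]'
```

```text
clock: 7.12
position: [488.7, -272.9, 77.5]
ee_rot: [0.996, 0.085, 0.0, 0.0]
contact_force: [-0.1, -0.2, -0.3]
gripper_width: 24.3
grasp_force: 59.3
```

```bash
python3 -m handwheel '[[0,0,0.0015,0,0,0,-1],[0,0,0.0025,0,0,0,-1],[0,0,0.0025,0,0,0,-1],[0,0,0.0025,0,0,0,-1]]'
```

```text
clock: 7.62
position: [488.5, -272.8, 74.7]
ee_rot: [0.996, 0.085, 0.0, 0.0]
contact_force: [0.4, -0.8, -1.0]
gripper_width: 24.9
grasp_force: 59.3
```

```bash
python3 -m handwheel '[[0,0,0.001,0,0,0,-1],[0,0,0.001,0,0,0,-1],[0,0,0.001,0,0,0,-1]]'
python3 - <<'E'
from h import *
im,d,K,T=cam("wrist");w=cloud(d,K,T)
c=np.array([490.3,-271]);a=np.radians(9.6);ex=np.array([np.cos(a),np.sin(a)]);ey=np.array([-ex[1],ex[0]])
l=w[...,:2]-c;x=l@ex;y=l@ey;Z=w[...,2]
hsv=cv2.cvtColor(im,cv2.COLOR_BGR2HSV);t=(hsv[...,0]>70)&(hsv[...,0]<105)&(hsv[...,1]>40)
m=t&(Z>75)&(Z<110)&(x>60)&(x<100)&(abs(y)<25)
print("handle",np.percentile(y[m],[1,99]),x[m].max(),np.percentile(Z[m],[50,98]))
m=~t&(x>41)&(x<57)&(abs(y)<35)&(abs(y)>18)&(Z>60)
for g in(m&(y>0),m&(y<0)):print(g.sum(),np.percentile(y[g],[2,50,98]),Z[g].max())
E
```

```text
clock: 8.0
position: [488.6, -272.9, 73.8]
ee_rot: [0.996, 0.085, 0.0, 0.0]
contact_force: [0.2, 1.4, 1.2]
gripper_width: 24.6
grasp_force: 59.5
handle [-14.80283145  14.34701277] 84.56977126255842 [90.53135491 92.21500076]
898 [18.38675808 23.33530411 29.6828807 ] 90.55878073752207
800 [-28.28164612 -22.45882749 -18.17620228] 90.367661237967
```

```bash
python3 -m handwheel '[[0,0,0.0,0,0,0,0.2],[0,0,0.0,0,0,0,0.5],[0,0,0.0,0,0,0,0.5],[0,0,0.0,0,0,0,0.5],[0,0,0,0,0,0,0.5],[0,0,-0.02,0,0,0,0.5],[0,0,-0.06,0,0,0,0.5],[0,0,-0.11,0,0,0,0.5],[0,0,-0.15,0,0,0,0.5],[0,0,-0.15,0,0,0,0.5]]'
python3 - <<'E'
from h import *
im,d,K,T=cam("wrist");w=cloud(d,K,T);cv2.imwrite("pics/w4.png",im)
c=np.array([490.3,-271]);a=np.radians(9.6);ex=np.array([np.cos(a),np.sin(a)]);ey=np.array([-ex[1],ex[0]])
l=w[...,:2]-c;x=l@ex;y=l@ey;Z=w[...,2]
hsv=cv2.cvtColor(im,cv2.COLOR_BGR2HSV);t=(hsv[...,0]>70)&(hsv[...,0]<105)&(hsv[...,1]>40)
m=t&(Z>75)&(Z<110)&(abs(x)<100)&(abs(y)<25)
print("handle",cv2.minAreaRect(np.c_[x,y][m[...].ravel().nonzero()[0]*0].astype(np.float32)) if 0 else np.hstack(cv2.minAreaRect(np.c_[x[m],y[m]].astype(np.float32))).round(1))
A=np.c_[x[m],y[m],np.ones(m.sum())];print("top plane",np.linalg.lstsq(A,Z[m],rcond=None)[0].round(3))
E
```

```text
clock: 9.3
position: [490.4, -273.5, 227.8]
ee_rot: [0.996, 0.085, 0.004, 0.002]
contact_force: [-0.1, 0.6, -1.1]
gripper_width: 64.3
grasp_force: 0.0
handle [ 1.000e-01 -9.000e-01  1.679e+02  2.930e+01  7.000e-01]
top plane [ 1.9000e-02 -1.2000e-02  8.8832e+01]
```

View pics/w4.png

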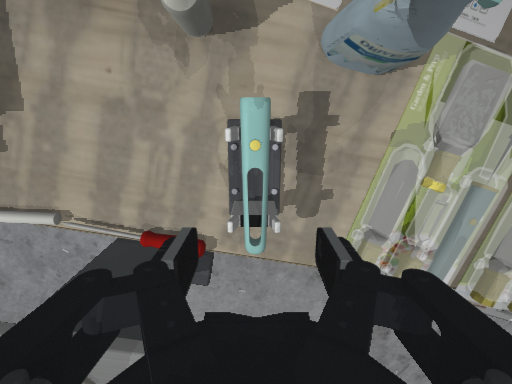

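The handle sits in both forks, centred to within 1 mm and level ((255,175), prongs either side). Now to the pull bar, turning the tool by a quarter.

```bash
python3 -m handwheel '[[0.002,-0.045,0,0,0,0.16,0.5],[0.004,-0.093,0,0,0,0.32,0.5],[0.006,-0.14,0,0,0,0.48,0.5],[0.007,-0.186,0,0,0,0.64,0.5],[0.008,-0.232,0,0,0,0.80,0.5],[0.01,-0.28,0,0,0,0.96,0.5],[0.011,-0.325,0,0,0,1.12,0.5],[0.013,-0.372,0,0,0,1.28,0.5],[0.014,-0.42,0,0,0,1.44,0.5],[0.016,-0.465,0,0,0,1.6,0.5]]'
python3 -m handwheel '[[0,0,0,0,0,0,0.5],[0,0,0,0,0,0,0.5],[0,0,0,0,0,0,0.5]]'
python3 - <<'E'
from h import *
rel([427,188,200],R.from_euler('ZX',[np.radians(-82),np.pi]))
im,d,K,T=cam("wrist");w=cloud(d,K,T);cv2.imwrite("pics/w5.png",im)
c=np.array([427.,188]);a=np.radians(8);ex=np.array([np.cos(a),np.sin(a)]);ey=np.array([-ex[1],ex[0]])
l=w[...,:2]-c;x=l@ex;y=l@ey;Z=w[...,2]
m=(Z>72)&(Z<92)&(abs(x)<16)&(abs(y)<75)
print("bar",m.sum(),np.percentile(x[m],[2,50,98]),np.percentile(y[m],[1,99]),np.percentile(Z[m],[50,98]))
k=m&(Z>78)&(abs(y)<45);print(np.polyfit(y[k],x[k],1))
print(read_state()["joints"])
E
```

```text
clock: 10.6
position: [424.8, 189.3, 222.4]
ee_rot: [0.753, -0.658, -0.0, 0.001]
contact_force: [0.6, 0.1, -0.6]
gripper_width: 64.0
grasp_force: 0.0
clock: 10.98
position: [425.8, 187.2, 223.2]
ee_rot: [0.755, -0.656, -0.0, 0.001]
contact_force: [0.8, -1.0, -0.6]
gripper_width: 64.2
grasp_force: 0.0
shift [-0.0007 -0.0013  0.0232]
turn [ 0.0011 -0.0007 -0.0006]
bar 1566 [-4.74017692  1.97226449 14.36302242] [-59.01267386  59.2190766 ] [80.56912026 82.70169607]
[0.00734902 1.40872099]
[ 7.64616205e-01  1.17228251e-01 -3.78172292e-01 -6.39709418e-05
 -1.07620673e+00 -6.25784183e-01]
```

View pics/w5.png

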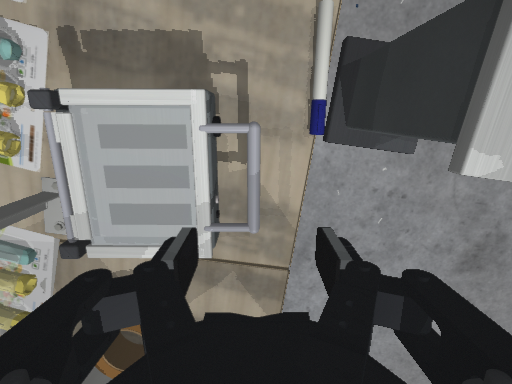

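The view shows the pull bar at (253,178), between its arms, in line with the fingers; the marker is well in front, lower down. I'll narrow the fingers and go down over the bar.

```bash
python3 -m handwheel '[[-0.0006,-0.0027,0.04,0,0,0,0],[-0.0006,-0.0027,0.08,0,0,0,0],[-0.0006,-0.0027,0.11,0,0,0,0],[-0.0006,-0.0027,0.135,0,0,0,0],[-0.0006,-0.0027,0.155,0,0,0,0],[-0.0006,-0.0027,0.165,0,0,0,0],[-0.0006,-0.0027,0.165,0,0,0,0],[-0.0006,-0.0027,0.165,0,0,0,0]]'
```

```text
clock: 12.02
position: [429.1, 189.4, 59.5]
ee_rot: [0.755, -0.656, 0.0, -0.001]
contact_force: [0.1, 0.8, 0.8]
gripper_width: 42.9
grasp_force: 0.0
```

```bash
python3 -m handwheel '[[0,0,0.002,0,0,0,0],[0,0,0.002,0,0,0,-1],[0,0,0.002,0,0,0,-1],[0,0,0.002,0,0,0,-1],[0,0,0.002,0,0,0,-1],[0,0,0.002,0,0,0,-1],[0,0,0.002,0,0,0,-1]]'
python3 - <<'E'
from h import *
s=read_state();p=np.array(s["position"]);Rm=R.from_quat(s["ee_rot"]).inv()
a=np.radians(8);ex=np.array([np.cos(a),np.sin(a),0])
for i in range(1,9):
    t=np.radians(45)*i/8
    print(round(np.degrees(t),1),np.round(Rm.apply(208*((1-np.cos(t))*ex+np.sin(t)*np.array([0,0,1])))/1000,4))
E
```

```text
clock: 12.9
position: [428.9, 189.4, 57.1]
ee_rot: [0.755, -0.656, 0.0, -0.0]
contact_force: [-0.1, -0.9, 5.5]
gripper_width: 12.2
grasp_force: 58.7
5.6 [-0.     -0.001  -0.0204]
11.2 [-0.     -0.004  -0.0406]
16.9 [-0.     -0.009  -0.0604]
22.5 [-0.     -0.0159 -0.0796]
28.1 [-0.     -0.0246 -0.098 ]
33.8 [-0.     -0.0351 -0.1155]
39.4 [-0.     -0.0473 -0.1319]
45.0 [-0.    -0.061 -0.147]
```

The bar is gripped. I'll follow the arc.

```bash
python3 -m handwheel '[[0,-0.0003,-0.010,0,0,0,-1],[0,-0.001,-0.0204,0,0,0,-1],[0,-0.0023,-0.0306,0,0,0,-1],[0,-0.004,-0.0406,0,0,0,-1],[0,-0.0063,-0.0505,0,0,0,-1],[0,-0.009,-0.0604,0,0,0,-1],[0,-0.0123,-0.07,0,0,0,-1],[0,-0.0159,-0.0796,0,0,0,-1],[0,-0.0159,-0.0796,0,0,0,-1],[0,-0.0159,-0.0796,0,0,0,-1]]'
```

```text
clock: 14.15
position: [443.3, 191.2, 136.0]
ee_rot: [0.755, -0.656, -0.001, 0.001]
contact_force: [-4.1, 4.1, -2.7]
gripper_width: 12.0
grasp_force: 58.7
```

```bash
python3 -m handwheel '[[0,-0.004,-0.0093,0,0,0,-1],[0,-0.0087,-0.0184,0,0,0,-1],[0,-0.0138,-0.0273,0,0,0,-1],[0,-0.0192,-0.0359,0,0,0,-1],[0,-0.0252,-0.0443,0,0,0,-1],[0,-0.0314,-0.0523,0,0,0,-1],[0,-0.0382,-0.060,0,0,0,-1],[0,-0.0451,-0.0674,0,0,0,-1],[0,-0.0451,-0.0674,0,0,0,-1],[0,-0.0451,-0.0674,0,0,0,-1]]'
python3 -m handwheel '[[0,0,0,0,0,0,-1],[0,0,0,0,0,0,-1],[0,0,0,0,0,0,-1],[0,0,0,0,0,0,-1],[0,0,0,0,0,0,-1],[0,0,0,0,0,0,-1]]'
python3 - <<'E'
from h import *
for n in("top","side"):
    im,d,K,T=cam(n);w=cloud(d,K,T);cv2.imwrite(f"pics/{n}2.png",cv2.resize(im,(800,600)))
    c=np.array([428.4,188.2]);a=np.radians(8);ex=np.array([np.cos(a),np.sin(a)]);ey=np.array([-ex[1],ex[0]])
    l=w[...,:2]-c;X=208-l@ex;y=l@ey;Z=w[...,2]-75
    m=(X>50)&(X<160)&(abs(y)<95)&(abs(y)>60)&(Z>45)&(Z<170)
    print(n,m.sum(),"angle from side frame",np.degrees(np.percentile(np.arctan2(Z[m],X[m]),[10,50,90])).round(1))
    c=np.array([490.3,-271]);a=np.radians(9.6);ex=np.array([np.cos(a),np.sin(a)]);ey=np.array([-ex[1],ex[0]])
    l=w[...,:2]-c;x=l@ex;y=l@ey;m=(abs(x)<95)&(abs(y)<17)&(w[...,2]>78)&(w[...,2]<110)
    print("handle",np.hstack(cv2.minAreaRect(np.c_[x[m],y[m]].astype(np.float32))).round(1),np.median(w[...,2][m]))
E
```

```text
clock: 15.4
position: [484.6, 196.7, 204.0]
ee_rot: [0.755, -0.656, -0.002, 0.004]
contact_force: [-15.3, 3.7, 9.2]
gripper_width: 11.7
grasp_force: 58.8
clock: 16.15
position: [484.6, 196.7, 204.0]
ee_rot: [0.755, -0.656, -0.002, 0.004]
contact_force: [-15.3, 3.9, 8.8]
gripper_width: 11.7
grasp_force: 58.8
top 240 angle from side frame [44.  45.1 46.3]
handle [  1.2   0.4  30.6 169.9  89.9] 88.87211900926604
side 274 angle from side frame [39.4 44.5 45.8]
handle [ -0.2  -0.  166.6  32.8   0.2] 87.66500618390774
```

View pics/side2.png

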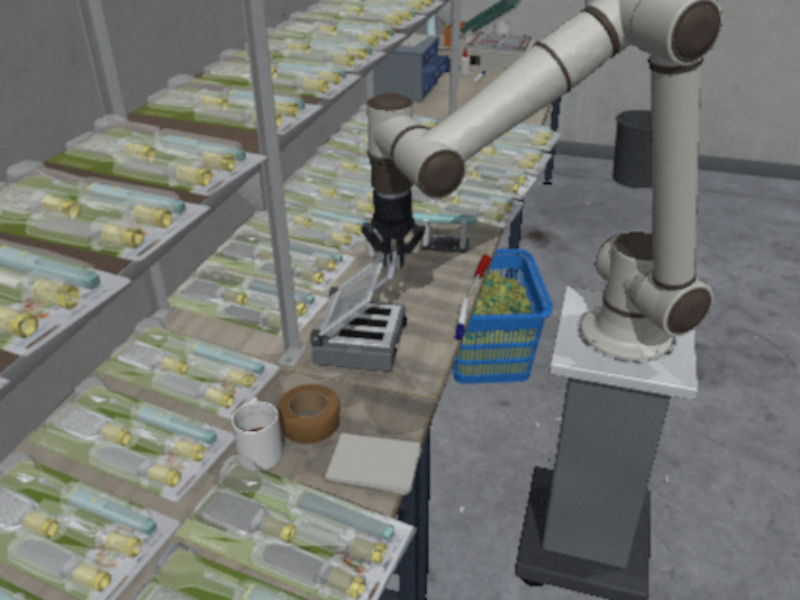

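The side view shows the guard raised at about 45° with its bar in the fingers (390,250) and the handle in the cradle (445,220). Nothing else has moved, so I'm handing in.

```bash
python3 -c "from bench import job_done;print(job_done())"
```

```text
the job is handed in; nothing more can be done
None
```

The job is handed in at about 16 s: the handle lies in both forks, within about 1 mm of centre, and the gripper is holding the guard steady by its bar at about 45° (45.1° and 44.5° from the two cameras).

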